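# Lean the blank panels back against the rail

## Task

Three blank painting panels stand upright on their lower edges in front of the wooden leaning rail. With the fingertips, push the two panels that are taller than the rail so that each tips back and rests leaning against the rail, its foot staying about where it stands. Do not pinch or lift any panel, leave the low panel standing, and leave everything else on the table undisturbed.

Things in the scene. Friction and masses are not known exactly. Their poses are not given: they have to be found in the camera images.
- panel_tall: tall narrow blank painting panel (white face to the robot, plywood sides), 120 mm wide, 230 mm tall, 32 mm thick, loose, about 380 g, standing on its lower edge. Origin: centre of its underside. Axes: x through the thickness, from white face towards the rail; y along its width; z up. Taller than the rail. Tilted past about 0.14 rad it goes over by itself onto the rail.
- panel_middle: nearly square, middle-sized blank painting panel (white face to the robot, plywood sides), 160 mm wide, 170 mm tall, 32 mm thick, loose, about 380 g, standing on its lower edge. Origin: centre of its underside. Axes: x through the thickness, from white face towards the rail; y along its width; z up. Taller than the rail. Tilted past about 0.19 rad it goes over by itself onto the rail.
- panel_low: low wide blank painting panel (white face to the robot, plywood sides), 160 mm wide, 95 mm tall, 32 mm thick, loose, about 260 g, standing on its lower edge. Origin: centre of its underside. Axes: x through the thickness, from white face towards the rail; y along its width; z up. Lower than the rail, so it would fall flat: leave it standing.
- rail: fixed wooden rail behind the panels: a level batten 660 mm long, 16 thick, 30 high, top edge 120 mm above the table, on two struts. Origin: on the table under its centre; x away from the robot, y along it. Panels' backs stand 50 to 68 mm in front of it, 200 mm apart along it, in any order, turned up to 0.08 rad; a tipped panel leans 0.38 to 0.53 rad.
- tube_standing: metal paint tube standing on its black cap, 95 mm tall, 34 mm wide, in front of the gap between two panels. Bystander. Origin: centre of its underside.
- tube_flat: flattened metal paint tube lying on the table in front of the panels, 100 x 28 x 14 mm. Bystander. Origin: centre of its underside.
- jar: small amber glass jar with a dark lid, 48 mm across, 60 mm tall, in front of the other gap between panels. Bystander. Origin: centre of its underside.
- squeeze_bottle: white plastic bottle with yellow cap, 60 mm across, 160 mm tall, to the left. Bystander. Origin: centre of its underside.
- brush_tin: tin 72 mm across, 100 mm tall, with brushes standing in it up to 250 mm high, to the right. Bystander. Origin: centre of its underside.
- foil_dish: shallow aluminium dish 100 x 130 x 30 mm, behind the rail. Bystander. Origin: centre of its underside.
- palette_knife: palette knife about 200 mm long lying behind the rail. Bystander. Origin: a point along its length, at table level.
- cup: terracotta cup 72 mm across, 75 mm tall, far left. Bystander. Origin: centre of its underside.
Things that resemble listed ones, but are neither listed nor needed, are in the scene too. Leave any turquoise look-alike of the panel_tall alone.

How it is judged:
At the end, for the whole second after the job is handed in: The tall and the middle panel both lean at rest against the rail, tilted 0.25 to 0.65 rad from upright, touching it, each foot (underside centre) within 50 mm of its start; the low panel stands upright (within 0.1 rad) within 30 mm of its start (angle between panel_tall's own z axis and vertical between 0.25 and 0.65 rad and contact force between each of panel_tall, panel_middle and rail above 0.05 N and distance of each of panel_tall, panel_middle from where it was at the start of the episode below 0.05 m and linear speed of each of panel_tall, panel_middle below 0.02 m/s and angular speed of each of panel_tall, panel_middle below 0.1 rad/s and angle between panel_middle's own z axis and vertical between 0.25 and 0.65 rad and angle between panel_low's own z axis and vertical below 0.1 rad and distance of panel_low from where it was at the start of the episode below 0.03 m).
It fails at once if a panel is lifted off the table (height (world z) of any of panel_tall, panel_middle, panel_low above 0.035 m).
It fails at once if a panel is taken between the fingers ((x of the grasp point in the frame of panel_tall between -0.01 and 0.01 m and y of the grasp point in the frame of panel_tall between -0.06 and 0.06 m and z of the grasp point in the frame of panel_tall between 0 and 0.226 m) or (x of the grasp point in the frame of panel_middle between -0.01 and 0.01 m and y of the grasp point in the frame of panel_middle between -0.08 and 0.08 m and z of the grasp point in the frame of panel_middle between 0 and 0.166 m) or (x of the grasp point in the frame of panel_low between -0.01 and 0.01 m and y of the grasp point in the frame of panel_low between -0.08 and 0.08 m and z of the grasp point in the frame of panel_low between 0 and 0.091 m)).
It fails at once if the low panel is pushed over or along (over 0.2 rad or 30 mm) (distance of panel_low from where it was at the start of the episode above 0.03 m or angle between panel_low's own z axis and vertical above 0.2 rad).
It fails at once if a bystander is knocked over or moved by more than 30 mm (distance of any of tube_standing, tube_flat, jar, squeeze_bottle, brush_tin, foil_dish, palette_knife, cup from where it was at the start of the episode above 0.03 m or angle between any of tube_standing, jar, squeeze_bottle, brush_tin, cup's own z axis and vertical above 0.4 rad).
It also fails if it takes over 51 s, if anything falls off the work surface, if the arm or the gripper's body presses on something with over 40 N, if the wrist force passes 120 N, or if a joint passes its speed limit or range.

## Robot

A 6-joint arm with a two-finger parallel gripper is mounted at the origin on the work surface. World frame = base frame: x ahead of the robot, y to its left, z up, the work surface at z = 0. Lengths are in m, angles in rad, forces in N, time in s.
With the tool pointing down it reaches from about 0.35 to 0.975 m from the base axis. Payload 4.9 kg.
Tool frame: the origin (TCP) lies between the finger pads; the fingertips stand 22 mm ahead of it and the grasp point (between the pads) lies 3 mm ahead of it; z points along the fingers, y is the line along which they close (so a half turn about z gives the same grasp; the last joint's range is limited). The gripper opens to 85 mm and grips with 20 to 120 N. Pads are 22 mm wide; open, the fingers measure 114 mm over their backs; the gripper's body (76 mm by 85 mm) begins 54 mm behind the grasp point. The pads swing forward as they close: fully open they stand 13 mm farther back than shut.
Start: joints at [1.038, 0.053, 1.613, -0, 1.476, -0.119], TCP at [0.251, 0.572, 0.253] pointing down, gripper open.
Joint ranges: [-3.01, 3.01], [-1.01, 2.22], [0.06, 2.58], [-1.02, 4.17], [0.09, 2.62], [-3.14, 3.14]. Speed limits (rad/s): [2.57, 2.57, 3.14, 3.14, 3.14, 3.14].

## Interface

Orientations are given as a unit quaternion [w, x, y, z].
In Python, from plant import state, grab_frame, get_calibration, job_done, recognise, regions_of gives the robot as it stands.
- The arm moves only by the tool apply_moves, never from a script. Its argument "targets" is a list of rows, each an object with "translation": the shift along the tool's x, y, z normalised to -1 to 1, where 1 is 100 mm, a list of three; "twist": the turn about the tool's z normalised to -1 to 1, where 1 is 0.1 rad; "hand": the opening, from 0 (shut) to 1 (fully open). A call has 1 to 8 rows; each row shifts and turns the commanded pose from where the row before left it, along the tool's axes as they then stand; what a row does not reach is not made up. A row lasts 1/10 s, in which the tool goes at most 50 mm and 8.59 degrees, less where a joint would pass 70% of its speed; a pose out of reach is approached as far as the arm can. A call with a number of a shift or a turn outside -1 to 1 is refused whole. A call with a gripper value outside its range is refused whole. The fingers move at their own pace and stop on an object; the grip force is fixed at half the most. Time passes only in rows, so rows that do not move let the fingers close. It gives the time, the measured TCP pose, the force, the opening and the grip force at its end, in the units of the state.
- state(): the state, without advancing time (a new reading comes with each control period).
- grab_frame(name): name is "side" or "top"; returns the picture (400x640x3 uint8, red, green, blue); there is no depth.
- get_calibration(name): a dict with "camera_matrix" (3x3 intrinsics, pixels), "D" ([k1, k2, p1, p2, k3] as OpenCV has them; the pictures are not rectified), "pose" (4x4, takes a point from camera to world coordinates). Camera axes: x right, y up, looking along -z (the intrinsics and any distortion apply to the point x, -y, -z); pixel columns grow to the right and rows downward; lengths in m; the calibration is good to about 2 mm. A picture is of the moment at which its call begins. get_calibration takes no time and is no camera call.
- job_done(): hands the job in; it is judged then, once.
Trained networks look in the newest picture that a camera, given by its name, has taken for a name from the list of things; names that differ only in an ending like _2 or _b are one class to them, and where a whole thing is asked for, a point or a joint stands for the part that bears it (a point fixed in the world has none). Each returns a list of dicts, best first, with "score" (0 to 1); they miss things now and then, are a little off and sometimes report something else, mostly with a low value. They report only what shows in the picture. A call takes as long as a camera call. They do not tell look-alikes from the thing itself.
- recognise(camera, query): "point" ([x, y, z] in m, in world coordinates, good to about 4 mm: the middle of the surface that is visible of it).
- regions_of(camera, query): "pixels" (400x640 bool, what is visible of it).
The state is a dict: "time": time; "joint_pos": joint angles; "joint_vel": joint speeds; "joint_efforts": joint torques, N m; "tool_pos": TCP position; "tool_rot": TCP orientation; "contact_force": force on the tool from outside, world axes, zero at the start; "ft_torque": the same for the moment, N m; "gripper_width": opening from 0.0 (shut) to 1.0 (fully open); "grasp_force": force on a finger pad.
Only numpy, scipy, OpenCV 4.12 (cv2) and the standard library are available. Lean on these libraries where they do the work, as an engineer would, in place of code of your own. Each camera call takes 0.05 s, during which the arm holds its last target. There are 200 camera calls.

## Working session

There is one attempt and no reset: what is moved stays moved. The work goes in short steps, Python scripts to look and compute and a tool call to move; the robot and the scene stay as the last step left them, time stands still between calls to the robot, and variables do not carry over. Pictures are saved under pics/ and viewed, at most 10 in all, crops included, and the job is handed in when it is done.

Besides the shell and the picture viewer there is one more tool, called after "Request:" in YAML: its name, and indented under it one key for each argument. apply_moves: Moves the arm, as the interface text tells. Its arguments: {"type":"object","properties":{"targets":{"type":"array"}},"required":["targets"]}

```bash
mkdir -p pics
python3 - <<'E'
from plant import *
import cv2,numpy as np
for c in("top","side"):
    cv2.imwrite(f"pics/{c}0.png",grab_frame(c)[:,:,::-1])
    for q in "panel_tall panel_middle panel_low rail tube_standing tube_flat jar squeeze_bottle brush_tin cup".split():
        print(c,q,[(np.round(r["point"],3).tolist(),round(r["score"],2)) for r in recognise(c,q)])
s=state();print(s["time"],s["tool_pos"],s["tool_rot"])
for c in("top","side"):print(np.round(get_calibration(c)["pose"],3))
E
```

```text
top panel_tall [([0.232, 0.362, 0.202], 0.95), ([0.526, 0.212, 0.232], 0.89), ([0.345, 0.19, 0.231], 0.74)]
top panel_middle [([0.516, -0.184, 0.169], 0.83)]
top panel_low [([0.516, 0.01, 0.097], 0.73), ([0.716, 0.134, -0.002], 0.65)]
top rail [([0.605, 0.008, 0.122], 0.93)]
top tube_standing []
top tube_flat [([0.414, 0.009, 0.014], 0.83)]
top jar [([0.449, -0.076, 0.058], 0.65)]
top squeeze_bottle [([0.378, 0.415, 0.108], 0.83), ([0.414, 0.012, 0.017], 0.61)]
top brush_tin [([0.404, -0.411, 0.102], 0.87)]
top cup [([0.542, 0.535, 0.046], 0.77), ([0.718, 0.13, -0.001], 0.65)]
side panel_tall [([0.225, 0.365, 0.142], 0.89), ([0.338, 0.182, 0.137], 0.82), ([0.521, 0.157, 0.161], 0.61)]
side panel_middle [([0.513, -0.234, 0.129], 0.74), ([0.404, -0.444, 0.101], 0.55), ([0.448, -0.1, 0.048], 0.45)]
side panel_low [([0.505, -0.015, 0.096], 0.84)]
side rail [([0.603, -0.208, 0.102], 0.65)]
side tube_standing [([0.429, 0.1, 0.062], 0.63), ([0.515, -0.233, 0.131], 0.48)]
side tube_flat [([0.405, 0.001, 0.012], 0.73)]
side jar [([0.446, -0.096, 0.048], 0.75)]
side squeeze_bottle [([0.372, 0.418, 0.142], 0.39)]
side brush_tin [([0.404, -0.444, 0.105], 0.83), ([0.514, -0.233, 0.13], 0.67)]
side cup [([0.532, 0.494, 0.049], 0.49)]
1.1 [0.25128453 0.57223    0.2532732 ] [-1.81364269e-05  2.05424458e-01  9.78672975e-01 -2.52551675e-05]
[[-0.006  0.997 -0.081  0.439]
 [-1.    -0.006  0.007  0.072]
 [ 0.006  0.081  0.997  1.077]
 [ 0.     0.     0.     1.   ]]
[[ 0.981  0.141 -0.137  0.341]
 [-0.195  0.629 -0.753 -0.858]
 [-0.02   0.765  0.644  0.808]
 [ 0.     0.     0.     1.   ]]
```

View pics/top0.png

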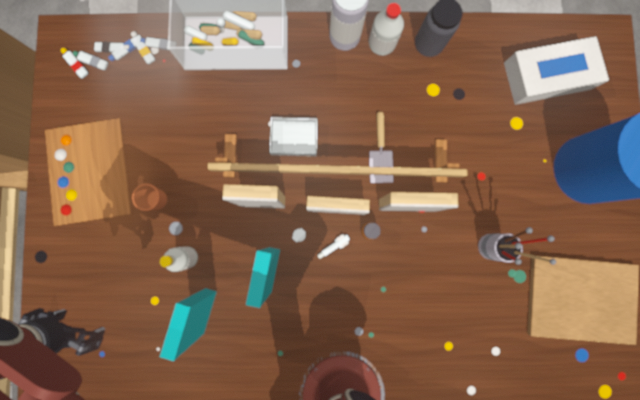

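View pics/side0.png

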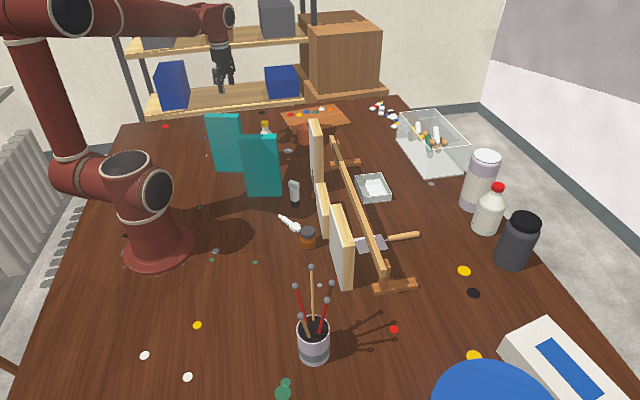

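The top view shows the panels left to right along the rail: tall (y≈0.21, px 253,195), low (y≈0.01, px 338,205) and middle (y≈-0.18, px 420,200). Two turquoise look-alikes stand in front, at px (188,325) and (262,278). The side view agrees. First I'll raise the arm, square the tool to the world axes and shut the fingers.

Request:
apply_moves:
  targets:
    - {"translation": [0, 0, -0.3], "twist": -0.8, "hand": 0}
    - {"translation": [0, 0, -0.3], "twist": -0.8, "hand": 0}
    - {"translation": [0, 0, -0.3], "twist": -0.8, "hand": 0}
    - {"translation": [0, 0, -0.3], "twist": -0.8, "hand": 0}
    - {"translation": [0, 0, 0], "twist": -0.94, "hand": 0}
    - {"translation": [0, 0, 0], "twist": 0, "hand": 0}

```text
time: 1.7
tool_pos: [0.2515, 0.5726, 0.375]
tool_rot: [0.001, -0.0, 1.0, 0.001]
contact_force: [-0.1, -0.1, -0.7]
gripper_width: 0.005
grasp_force: 0.0
```

Run:
```python
from plant import *
import cv2,numpy as np
from scipy.spatial.transform import Rotation as R
s=state();q=s["tool_rot"];print(s["tool_pos"],R.from_quat(np.r_[q[1:],q[0]]).as_matrix().round(3))
# outlines of panel tops from top view, projected onto their top planes
c=get_calibration("top");K=np.array(c["camera_matrix"]);D=np.array(c["D"]);P=np.array(c["pose"])
grab_frame("top")
for n,h in(("panel_tall",.23),("panel_middle",.17),("panel_low",.095)):
    for r in regions_of("top",n):
        v,u=np.nonzero(r["pixels"])
        if len(u)<20: continue
        b=cv2.boxPoints(cv2.minAreaRect(np.c_[u,v].astype(np.float32)))
        p=cv2.undistortPoints(b[:,None].astype(float),K,D)[:,0]
        d=np.c_[p[:,0],-p[:,1],-np.ones(4)]@P[:3,:3].T
        w=P[:3,3]+d*((h-P[2,3])/d[:,2:])
        print(n,round(r["score"],2),w[:,:2].round(3).tolist())
```

```text
[0.25148448 0.57257096 0.37497781] [[-1.    -0.     0.001]
 [-0.     1.     0.002]
 [-0.001  0.002 -1.   ]]
panel_tall 0.79 [[0.174, 0.411], [0.338, 0.36], [0.313, 0.284], [0.151, 0.336]]
panel_tall 0.77 [[0.503, 0.276], [0.55, 0.275], [0.544, 0.137], [0.497, 0.139]]
panel_tall 0.74 [[0.286, 0.225], [0.416, 0.196], [0.405, 0.147], [0.275, 0.176]]
panel_tall 0.26 [[0.711, -0.056], [0.71, -0.107], [0.552, -0.103], [0.552, -0.053]]
panel_middle 0.56 [[0.534, -0.083], [0.533, -0.271], [0.492, -0.27], [0.493, -0.083]]
panel_low 0.68 [[0.498, 0.091], [0.535, 0.089], [0.525, -0.069], [0.489, -0.066]]
panel_low 0.43 [[0.643, 0.189], [0.743, 0.187], [0.739, 0.063], [0.639, 0.066]]
```

Request:
apply_moves:
  targets:
    - {"translation": [-0.25, -0.4, 0], "twist": 0, "hand": 0}
    - {"translation": [-0.25, -0.4, 0], "twist": 0, "hand": 0}
    - {"translation": [-0.25, -0.4, 0], "twist": 0, "hand": 0}
    - {"translation": [-0.25, -0.4, 0], "twist": 0, "hand": 0}
    - {"translation": [-0.25, -0.4, 0], "twist": 0, "hand": 0}
    - {"translation": [-0.25, -0.4, 0], "twist": 0, "hand": 0}
    - {"translation": [-0.25, -0.4, 0], "twist": 0, "hand": 0}
    - {"translation": [-0.25, -0.4, 0], "twist": 0, "hand": 0}

```text
time: 2.7
tool_pos: [0.4517, 0.2504, 0.3724]
tool_rot: [-0.001, 0.0, 1.0, -0.0]
contact_force: [-0.1, 0.3, 0.5]
gripper_width: 0.002
grasp_force: 0.0
```

Request:
apply_moves:
  targets:
    - {"translation": [0, -0.4, 0], "twist": 0, "hand": 0}
    - {"translation": [0, 0, 0.4], "twist": 0, "hand": 0}
    - {"translation": [0, 0, 0.4], "twist": 0, "hand": 0}
    - {"translation": [0, 0, 0.4], "twist": 0, "hand": 0}
    - {"translation": [0, 0, 0.4], "twist": 0, "hand": 0}
    - {"translation": [0, 0, 0], "twist": 0, "hand": 0}

```text
time: 3.3
tool_pos: [0.4471, 0.2109, 0.2056]
tool_rot: [-0.007, 0.0, 1.0, -0.002]
contact_force: [-0.3, -0.0, -0.2]
gripper_width: -0.001
grasp_force: 0.0
```

Run:
```python
from plant import *
import cv2
cv2.imwrite("pics/s1.png",cv2.resize(grab_frame("side")[80:320,150:470,::-1],None,fx=2,fy=2))
print(state()["tool_pos"])
```

```text
[0.44911734 0.21155502 0.20966048]
```

View pics/s1.png

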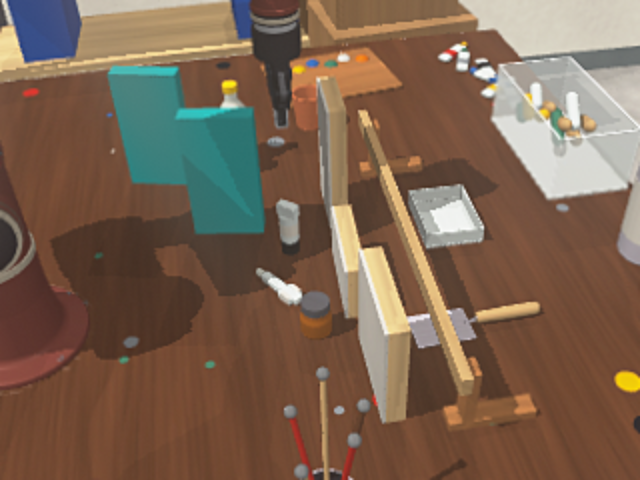

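The shut fingertips, at about crop px (282,122), hang clear between the turquoise board and the tall panel. Now I'll push gently.

Request:
apply_moves:
  targets:
    - {"translation": [-0.15, 0, 0], "twist": 0, "hand": 0}
    - {"translation": [-0.15, 0, 0], "twist": 0, "hand": 0}
    - {"translation": [-0.1, 0, 0], "twist": 0, "hand": 0}
    - {"translation": [-0.08, 0, 0], "twist": 0, "hand": 0}
    - {"translation": [-0.08, 0, 0], "twist": 0, "hand": 0}
    - {"translation": [-0.08, 0, 0], "twist": 0, "hand": 0}
    - {"translation": [-0.08, 0, 0], "twist": 0, "hand": 0}
    - {"translation": [0, 0, 0], "twist": 0, "hand": 0}

```text
time: 4.15
tool_pos: [0.5241, 0.2122, 0.2133]
tool_rot: [0.0, 0.0, 1.0, -0.0]
contact_force: [0.9, 0.0, 0.7]
gripper_width: -0.0
grasp_force: 0.0
```

Run:
```python
from plant import *
import cv2
cv2.imwrite("pics/s2.png",cv2.resize(grab_frame("side")[80:320,150:470,::-1],None,fx=2,fy=2))
```

```text
(no output)
```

View pics/s2.png

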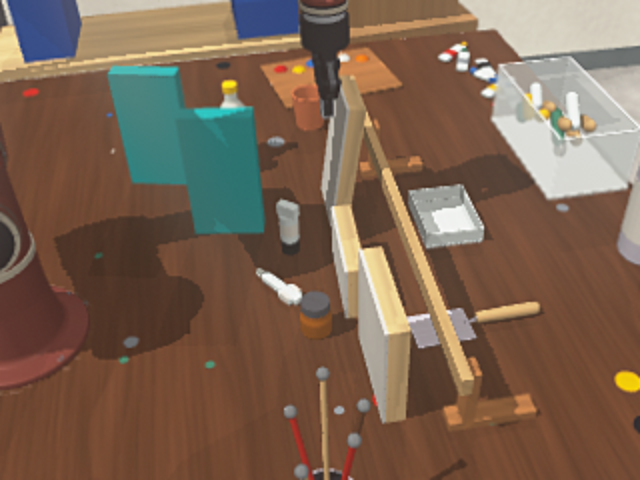

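The tall panel is tipping: its top edge has moved from about px (330,85) to (352,85) and the foot hasn't moved. I'll continue.

Request:
apply_moves:
  targets:
    - {"translation": [-0.07, 0, 0], "twist": 0, "hand": 0}
    - {"translation": [-0.07, 0, 0], "twist": 0, "hand": 0}
    - {"translation": [-0.07, 0, 0], "twist": 0, "hand": 0}
    - {"translation": [-0.07, 0, 0], "twist": 0, "hand": 0}
    - {"translation": [0, 0, 0], "twist": 0, "hand": 0}
    - {"translation": [0, 0, 0], "twist": 0, "hand": 0}
    - {"translation": [0, 0, 0], "twist": 0, "hand": 0}

```text
time: 4.9
tool_pos: [0.5512, 0.2123, 0.2132]
tool_rot: [-0.0, -0.0, 1.0, -0.0]
contact_force: [0.2, 1.3, 0.1]
gripper_width: 0.001
grasp_force: 0.0
```

Run:
```python
from plant import *
import cv2
cv2.imwrite("pics/s3.png",cv2.resize(grab_frame("side")[80:320,150:470,::-1],None,fx=2,fy=2))
```

```text
(no output)
```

View pics/s3.png

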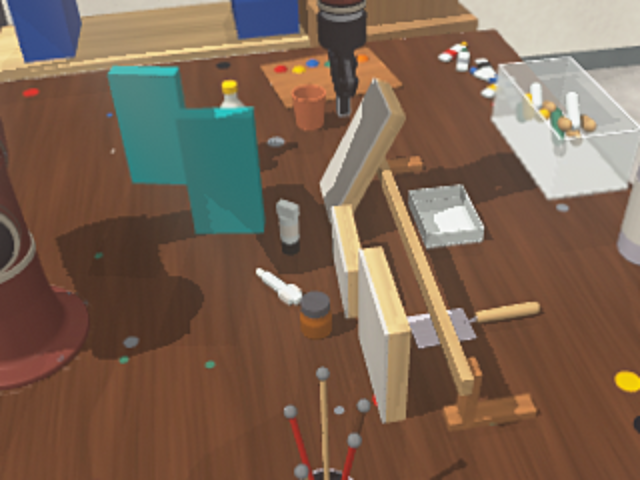

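The tall panel has gone over and leans on the rail (top at px 390,95, foot in place), and the fingers are free of it. Next I'll back off, rise and move to the middle panel.

Request:
apply_moves:
  targets:
    - {"translation": [0.4, 0, 0], "twist": 0, "hand": 0}
    - {"translation": [0.4, 0, -0.2], "twist": 0, "hand": 0}
    - {"translation": [0.3, -0.1, -0.35], "twist": 0, "hand": 0}
    - {"translation": [0, -0.45, 0], "twist": 0, "hand": 0}
    - {"translation": [0, -0.45, 0], "twist": 0, "hand": 0}
    - {"translation": [0, -0.45, 0], "twist": 0, "hand": 0}
    - {"translation": [0, -0.45, 0], "twist": 0, "hand": 0}
    - {"translation": [0, -0.45, 0], "twist": 0, "hand": 0}

```text
time: 5.75
tool_pos: [0.4409, -0.0242, 0.2686]
tool_rot: [0.001, -0.0, 1.0, -0.0]
contact_force: [0.9, 0.1, 0.1]
gripper_width: 0.004
grasp_force: 0.0
```

Request:
apply_moves:
  targets:
    - {"translation": [0, -0.45, 0], "twist": 0, "hand": 0}
    - {"translation": [0, -0.45, 0], "twist": 0, "hand": 0}
    - {"translation": [0, -0.45, 0], "twist": 0, "hand": 0}
    - {"translation": [0, -0.2, 0], "twist": 0, "hand": 0}
    - {"translation": [0, 0, 0], "twist": 0, "hand": 0}
    - {"translation": [0, 0, 0], "twist": 0, "hand": 0}

```text
time: 6.35
tool_pos: [0.4412, -0.1775, 0.2682]
tool_rot: [-0.0, 0.0, 1.0, 0.0]
contact_force: [1.0, 1.1, 0.6]
gripper_width: 0.002
grasp_force: 0.0
```

Request:
apply_moves:
  targets:
    - {"translation": [0, 0, 0.35], "twist": 0, "hand": 0}
    - {"translation": [0, 0, 0.35], "twist": 0, "hand": 0}
    - {"translation": [0, 0, 0.35], "twist": 0, "hand": 0}
    - {"translation": [0, 0, 0], "twist": 0, "hand": 0}

```text
time: 6.75
tool_pos: [0.4384, -0.1744, 0.1578]
tool_rot: [-0.005, -0.001, 1.0, 0.003]
contact_force: [-1.5, 0.2, -0.9]
gripper_width: -0.003
grasp_force: 0.0
```

Request:
apply_moves:
  targets:
    - {"translation": [-0.15, 0, 0], "twist": 0, "hand": 0}
    - {"translation": [-0.15, 0, 0], "twist": 0, "hand": 0}
    - {"translation": [-0.1, 0, 0], "twist": 0, "hand": 0}
    - {"translation": [-0.08, 0, 0], "twist": 0, "hand": 0}
    - {"translation": [-0.08, 0, 0], "twist": 0, "hand": 0}
    - {"translation": [-0.08, 0, 0], "twist": 0, "hand": 0}
    - {"translation": [-0.08, 0, 0], "twist": 0, "hand": 0}
    - {"translation": [0, 0, 0], "twist": 0, "hand": 0}

```text
time: 7.55
tool_pos: [0.5142, -0.1778, 0.1634]
tool_rot: [0.0, -0.0, 1.0, -0.0]
contact_force: [0.5, 0.1, 0.0]
gripper_width: -0.003
grasp_force: 0.0
```

Run:
```python
from plant import *
import cv2
cv2.imwrite("pics/s4.png",cv2.resize(grab_frame("side")[80:320,150:470,::-1],None,fx=2,fy=2))
```

```text
(no output)
```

View pics/s4.png

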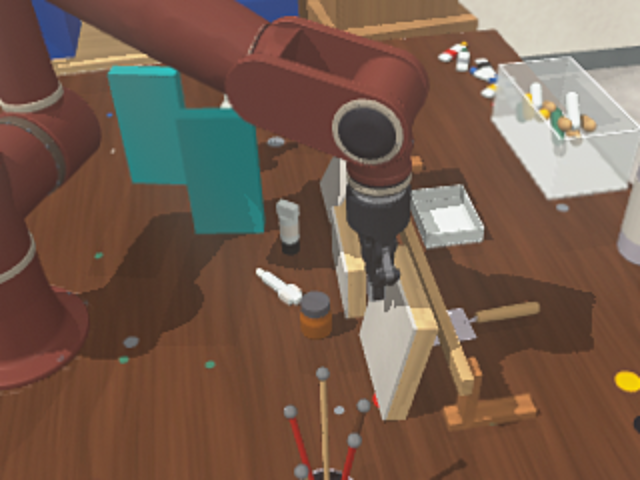

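The middle panel is tipping: its top corner has moved from px (400,325) to (430,325) and the foot is still at px (395,415). I'll continue.

Request:
apply_moves:
  targets:
    - {"translation": [-0.07, 0, 0], "twist": 0, "hand": 0}
    - {"translation": [-0.07, 0, 0], "twist": 0, "hand": 0}
    - {"translation": [-0.07, 0, 0], "twist": 0, "hand": 0}
    - {"translation": [-0.07, 0, 0], "twist": 0, "hand": 0}
    - {"translation": [0, 0, 0], "twist": 0, "hand": 0}
    - {"translation": [0, 0, 0], "twist": 0, "hand": 0}
    - {"translation": [0, 0, 0], "twist": 0, "hand": 0}

```text
time: 8.3
tool_pos: [0.5413, -0.1777, 0.1632]
tool_rot: [-0.0, -0.0, 1.0, 0.0]
contact_force: [-0.3, 0.2, -0.6]
gripper_width: 0.003
grasp_force: 0.0
```

Request:
apply_moves:
  targets:
    - {"translation": [0.35, 0, 0], "twist": 0, "hand": 0}
    - {"translation": [0.4, 0, -0.2], "twist": 0, "hand": 0}
    - {"translation": [0.2, 0, -0.45], "twist": 0, "hand": 0}
    - {"translation": [0, 0, -0.45], "twist": 0, "hand": 0}
    - {"translation": [0, 0, -0.45], "twist": 0, "hand": 0}
    - {"translation": [0, 0, 0], "twist": 0, "hand": 0}
    - {"translation": [0, 0, 0], "twist": 0, "hand": 0}
    - {"translation": [0, 0, 0], "twist": 0, "hand": 0}

```text
time: 9.1
tool_pos: [0.4459, -0.1774, 0.3168]
tool_rot: [-0.001, -0.0, 1.0, 0.001]
contact_force: [0.1, 0.5, -1.7]
gripper_width: 0.002
grasp_force: 0.0
```

Run:
```python
from plant import *
import cv2
cv2.imwrite("pics/s5.png",cv2.resize(grab_frame("side")[80:320,150:470,::-1],None,fx=2,fy=2))
cv2.imwrite("pics/t5.png",grab_frame("top")[:,:,::-1])
```

```text
(no output)
```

View pics/s5.png

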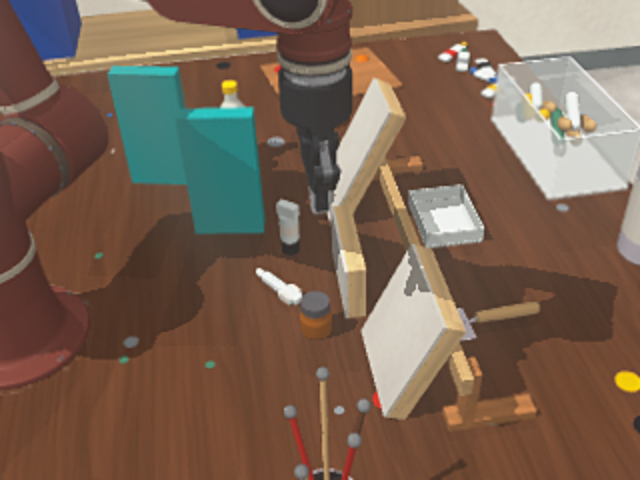

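View pics/t5.png

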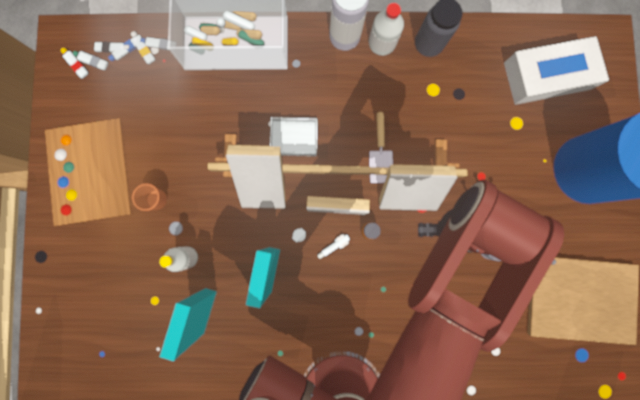

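Both tall and middle panels lean on the rail (top view px 257,178 and 418,185). The low panel stands unchanged at px (338,205), and the bystanders and brush tips haven't moved.

```bash
python3 -c "
from plant import *
print(job_done())"
```

```text
the job is handed in; nothing more can be done
None
```

I tipped the tall and middle panels back with the fingertips, and both lean against the rail in the last pictures. The low panel still stands, nothing else looks moved, and the job was handed in at about 9 s; no verdict was returned.

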